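# Try the locking slides of a bench tray

### The arm

A 6-joint arm with a two-finger parallel gripper is mounted at the origin on the work surface. World frame = base frame: x ahead of the robot, y to its left, z up, the work surface at z = 0. Lengths are in mm, angles in rad, forces in N, time in s.
With the tool pointing down it reaches from about 300 to 775 mm from the base axis. Payload 14.6 kg.
Tool frame: the origin (TCP) lies midway between the tips of the shut fingers; the grasp point (between the pads) lies 19 mm behind it; z points along the fingers, x is the direction in which the jaws open and shut, and the axes are right-handed (so a half turn about z gives the same grasp; the last joint's range is limited). The gripper opens to 94 mm and grips with 3 to 60 N. Pads are 16 mm wide; open, the fingers measure 119 mm over their backs; the gripper's body (75 mm by 177 mm) begins 78 mm behind the grasp point.
Start: joints at [-1.228, 0.3, 1.521, -0, 1.321, -0.067], TCP at [219.126, -504.453, 205.446] pointing down, gripper open.
Joint ranges: [-3.03, 3.03], [-0.79, 2.21], [0.23, 2.52], [-1.04, 4.18], [0, 3.07], [-2.55, 2.55]. Speed limits (rad/s): [2.22, 2.22, 2.57, 3.14, 3.14, 3.14].

### API

Orientations are given as a unit quaternion [w, x, y, z].
In Python, from workcell import bot, hand, ik, imaging, ticket, spotter gives the robot as it stands. The module is installed in compiled form; this text tells all that it offers. Calls block until the motion is done:
- bot.move_ptp(position, orientation): joint-space move of the TCP to a pose.
- bot.line_to(position, max_speed=150, orientation=None, guard=None): straight line of the TCP; orientation=None keeps the orientation; max_speed is the mean speed in mm/s. With guard (N) it stops when the force on the tool has changed by that much, and returns True; else False.
- bot.goto_joints(angles): joint-space move.
- hand.gripper_to(opening, newtons=None): finger opening in mm; newtons is the grip in N (None keeps the last); returns when the fingers have stopped.
- bot.hold(seconds).
- ik(position, orientation): joint angles nearest the present ones, or None.
- imaging.grab_frame(name): name is "scene" or "top"; returns the picture (400x640x3 uint8, blue, green, red); there is no depth.
- imaging.get_calibration(name): a dict with "mtx" (3x3 intrinsics, pixels), "R" (3x3) and "t" (3): a world point X has camera coordinates R X + t. Camera axes: x right, y down, z forward; pixel columns grow to the right and rows downward; lengths in mm; the calibration is good to about 2 mm. A picture is of the moment at which its call begins. get_calibration takes no time and is no camera call.
A pose or a line that the arm cannot do raises bot.MotionError and nothing moves.
- ticket.job_done(): hands the job in, once; it reports no verdict.
Trained networks look in the newest picture that a camera, given by its name, has taken for a name from the list of things; names that differ only in an ending like _2 or _b are one class to them, and where a whole thing is asked for, a point or a joint stands for the part that bears it (a point fixed in the world has none). Each returns a list of dicts, best first, with "conf" (0 to 1); they miss things now and then, are a little off and sometimes report something else, mostly with a low value. They report only what shows in the picture. A call takes as long as a camera call.
- spotter.find_in(camera, name): "box" ([left, top, width, height] in pixels, round what is visible of it).
- spotter.silhouettes(camera, name): "mask" (400x640 bool, what is visible of it) and "box" ([left, top, width, height] in pixels, round what is visible of it).
Readings, each from a call of its own:
- bot.get_time(): time.
- bot.get_joint_positions(): joint angles.
- bot.get_qvel(): joint speeds.
- bot.get_joint_torque(): joint torques, N m.
- bot.get_ee_pos(): TCP position.
- bot.get_tool_rot(): TCP orientation.
- bot.get_force(): force on the tool from outside, world axes, zero at the start.
- bot.get_wrist_torque(): the same for the moment, N m.
- bot.get_width(): finger opening in mm.
Only numpy, scipy, OpenCV 4.12 (cv2) and the standard library are available. Lean on these libraries where they do the work, as an engineer would, in place of code of your own. Each camera call takes 0.05 s, during which the arm holds its last target.

### The job

Two small spring-return trays stand on the workbench. Try out the slides of the one with the steel bow handle, which holds the square wooden plates with round holes: pull it out until it locks, let go so that it stays out by itself, then press the release button on top of the same unit so that the tray runs all the way home. Leave the other tray (wooden knob, bolts in it) shut.

Things in the scene. Friction and masses are not known exactly. Their poses are not given: they have to be found in the camera images.
- handle (a point): Centre of the tray's steel bow-handle bar: round, 12 mm thick, 80 mm long along its y, 88 mm above the bench, sloping legs at its ends; 55 mm before the tray's front panel (top 60 mm high), so free all round and below. Moves with the tray. Its x axis points level into the unit; pull along -x. The fixed open plywood unit is 160 mm wide, 240 deep, its front towards the robot.
- tray (a joint): How far that tray is out (m): 0 fully home. A spring draws it home (3 N at home, 5 N far out; pulling needs up to 10 N); a damper slows it to 0.1 m/s. Pulled past 0.120 it snaps over its catch and, let go, rests locked at about 0.115; let go earlier, it runs home. Hard stop at 0.140, so pull to about 0.128. Tray 120 mm wide, 210 long.
- release_top (a point): Centre of the top face of that unit's release: round steel button, 28 mm across, top 110 mm above the bench, in a dark collar on the plywood bridge (84 mm high) across the unit; 97 mm behind the handle bar when home. Pressed down (travel 10 mm; 1.5 N rising to 5 N) it frees the tray from about 3 mm; go 6 mm or more for 0.5 s: the locked tray runs home by itself in about 2 s. It springs up again.
- other_tray (a joint): How far the other unit's tray is out (m): 0 fully home. Its unit has the same size, mechanism and button, but the tray has a dark wooden knob instead of the bow handle and holds steel bolts. The two units may stand either way round. To be left shut.

How it is judged (in metres and radians):
On the way:
1. the tray with the bow handle is pulled out past its catch and stays locked out with nothing touched by the robot (value of joint tray above 0.105 m and contact force between each of the arm, the fingers and anything else below 0.2 N and velocity of joint tray between -0.01 and 0.01 m/s), for 0.2 s.
At the end, for the whole second after the job is handed in: The tray with the bow handle is home again to within 8 mm, having been locked out with the robot clear of it, and the other tray is home to within 8 mm (value of joint each of tray, other_tray below 0.008 m); the robot touches nothing.
It fails at once if the other tray is pulled open by more than 20 mm (value of joint other_tray above 0.02 m).
It also fails if it takes over 45 s, if anything falls off the work surface, if the arm or the gripper's body presses on something with over 40 N, if the wrist force passes 120 N, or if a joint passes its speed limit or range.

## Working session

There is one attempt and no reset: what is moved stays moved. The work goes in short steps, each a Python script; the robot and the scene stay as the last script left them, time stands still between calls to the robot, and variables do not carry over. Pictures are saved under pics/ and viewed, and the job is handed in when it is done.

```bash
mkdir -p pics
python3 - <<'E'
from workcell import bot, hand, ik, imaging, ticket, spotter
import cv2, numpy as np
for c in ("scene","top"):
    im=imaging.grab_frame(c); cv2.imwrite(f"pics/{c}0.png",im)
    k=imaging.get_calibration(c); print(c,np.round(k["mtx"],1).tolist(),np.round(k["R"],3).tolist(),np.round(k["t"],1).tolist())
    for n in ("handle","tray","release_top","other_tray"):
        for f in spotter.find_in(c,n)[:3]: print(n,np.round(f["box"],1),round(f["conf"],2))
print(bot.get_time(),bot.get_tool_rot())
E
```

```text
scene [[469.8, 0.0, 326.9], [0.0, 469.8, 203.6], [0.0, 0.0, 1.0]] [[-0.029, 1.0, -0.01], [0.72, 0.014, -0.694], [-0.694, -0.028, -0.72]] [55.0, -428.8, 1387.0]
handle [396.2 153.8  92.5 133.2] 0.6
tray [397.3 150.6  87.4 140.6] 0.61
release_top [397.7 149.5  87.6 140. ] 0.63
release_top [424.9 179.   39.4  31.3] 0.57
other_tray [216.5 176.3  91.3 111.9] 0.6
top [[462.1, 0.0, 318.4], [0.0, 462.1, 209.5], [0.0, 0.0, 1.0]] [[-0.019, -1.0, 0.003], [-0.975, 0.018, -0.222], [0.221, -0.007, -0.975]] [-12.8, 672.4, 779.6]
handle [187.2 131.8  75.  152. ] 0.88
tray [182.9 132.9  79.5 149.2] 0.89
release_top [207.1 213.4  18.6  20.3] 0.69
other_tray [332.1 128.4  82.9 137.4] 0.73
0.5 [-1.63358566e-06  8.36181393e-01 -5.48452985e-01 -2.38857412e-05]
```

View pics/scene0.png

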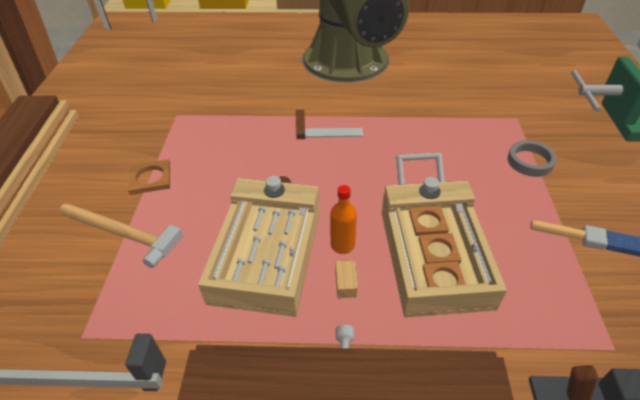

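View pics/top0.png

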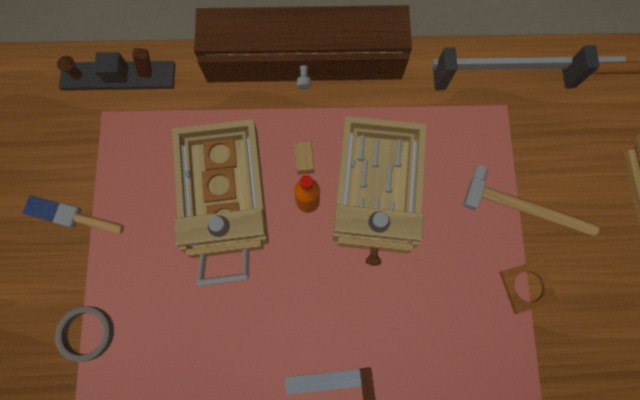

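The scene view shows the bow-handle unit on the right, with its bar from about (398,157) to (442,155) and its button at (431,184). In the top view it is on the left, with the bar from (199,282) to (248,278) and the button at about (218,222). The knob unit is the other one, and both trays are shut. I'll zoom in to refine these points.

```bash
python3 - <<'E'
import cv2, numpy as np
a=cv2.imread("pics/top0.png")[200:300,170:280]; b=cv2.imread("pics/scene0.png")[140:215,380:490]
cv2.imwrite("pics/zt.png",cv2.resize(a,None,fx=6,fy=6,interpolation=cv2.INTER_CUBIC)[:600])
cv2.imwrite("pics/zs.png",cv2.resize(b,None,fx=6,fy=6,interpolation=cv2.INTER_CUBIC))
E
cat > h.py <<'E'
from workcell import bot, hand, ik, imaging, ticket, spotter
import cv2, numpy as np
def back(c,uv,z):
    k=imaging.get_calibration(c); K,R,t=[np.array(k[n],float) for n in("mtx","R","t")]
    d=R.T@np.linalg.solve(K,[uv[0],uv[1],1]); o=-R.T@t.ravel()
    return o+d*(z-o[2])/d[2]
E
```

```text
(no output)
```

View pics/zt.png

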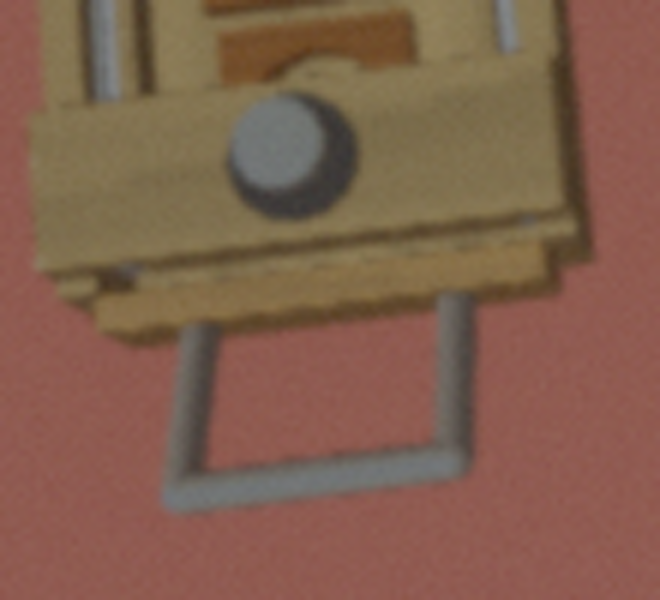

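View pics/zs.png

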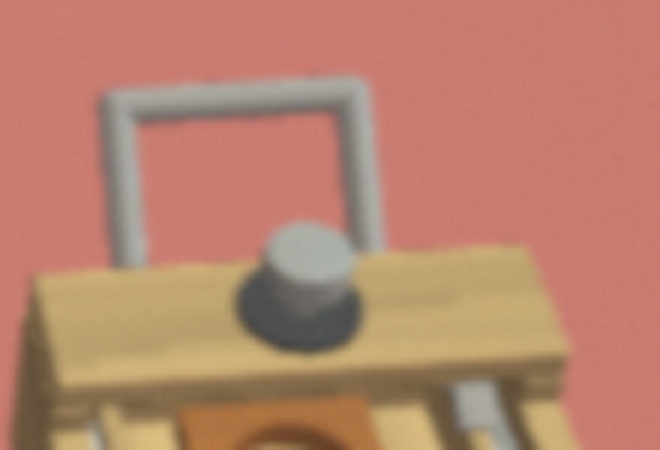

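The top crop shows the bar from (177,495) to (457,460) and the button face at (277,142). The scene crop shows the bar from (108,103) to (362,88) and the button face at (311,252).

Run:
```python
from h import *
T=lambda x,y:((x+.5)/6-.5+170,(y+.5)/6-.5+200)
S=lambda x,y:((x+.5)/6-.5+380,(y+.5)/6-.5+140)
for c,F,A,B,C in(("top",T,(167,497),(467,460),(277,142)),("scene",S,(362,90),(105,103),(311,252))):
    a,b,p=back(c,F(*A),88),back(c,F(*B),88),back(c,F(*C),110)
    m=(a+b)/2; d=a-b; yaw=np.arctan2(-d[0],d[1])
    print(c,a.round(1),b.round(1),"len",np.linalg.norm(d).round(1),"mid",m.round(1),"btn",p.round(1),"dist",np.linalg.norm((p-m)[:2]).round(1),"yaw",yaw.round(3),"yaw from mid->btn",np.arctan2(*(p-m)[[1,0]]).round(3))
```

```text
top [541.7 190.   88. ] [550.9 102.3  88. ] len 88.1 mid [546.3 146.2  88. ] btn [642.8 156.2 110. ] dist 97.0 yaw 0.104 yaw from mid->btn 0.104
scene [540.1 188.9  88. ] [548.3 102.5  88. ] len 86.7 mid [544.2 145.7  88. ] btn [642.9 155.8 110. ] dist 99.3 yaw 0.094 yaw from mid->btn 0.102
```

Both views agree. The bar-to-button distance is 97–99 mm (97 expected) and the yaw is about 0.10 by either method. Next I'll grasp the bar.

```bash
cat >> h.py <<'E'
from scipy.spatial.transform import Rotation as Rn
YAW=0.102; U=np.array([np.cos(YAW),np.sin(YAW),0]); H=np.array([545.5,146,88.]); B=np.array([642.9,156,110.])
def quat(s):
    x=U*s; z=np.array([0,0,-1.]); q=Rn.from_matrix(np.c_[x,np.cross(z,x),z]).as_quat(); return [q[3],q[0],q[1],q[2]]
def st(m): print(m,"t",round(bot.get_time(),2),"p",np.round(bot.get_ee_pos(),1),"F",np.round(bot.get_force(),1),"w",round(bot.get_width(),1))
E
python3 - <<'E'
from h import *
p=H.copy(); 
best=None
for s in(1,-1):
    j=ik([*p[:2],220],quat(s)); j2=ik([*(H-128*U)[:2],69],quat(s)); j3=ik([*B[:2],102],quat(s)); print(s,*[None if k is None else np.round(k,2) for k in(j,j2,j3)])
    if j is not None and (best is None or abs(j[5])<best[0]): best=(abs(j[5]),s)
s=best[1]; q=quat(s); open("s","w").write(str(s))
bot.move_ptp([*p[:2],220],q); hand.gripper_to(60)
st("above")
print("hit",bot.line_to([*p[:2],69],100,guard=8)); st("down")
cv2.imwrite("pics/g.png",imaging.grab_frame("scene"))
E
```

```text
1 [ 0.2   0.32  1.46 -0.    1.36  0.09] [ 0.22  0.23  1.96 -0.    0.95  0.12] [ 0.18  0.64  1.28 -0.    1.23  0.08]
-1 None None None
above t 3.77 p [545.5 146.  220. ] F [ 0.5 -0.4  0.9] w 60.0
hit False
down t 5.43 p [545.8 146.1  69.5] F [ 0.3  0.3 -0.6] w 60.0
```

View pics/g.png

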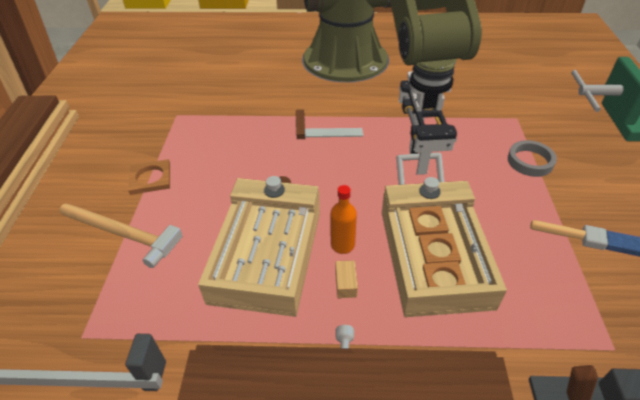

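The fingers straddle the bar at about (424,155), and neither tray has moved. Now I'll grip and pull.

Run:
```python
from h import *
hand.gripper_to(0,25); st("grip")
p0=np.array(bot.get_ee_pos())
if 9<bot.get_width()<15:
    p=p0-128*U; p[2]=p0[2]
    bot.line_to(p,60); bot.hold(.3); st("pulled")
    hand.gripper_to(60); bot.hold(.5); st("open")
    p[2]=220
    print(bot.line_to(p,120,guard=10)); bot.hold(.4); st("up")
cv2.imwrite("pics/s2.png",imaging.grab_frame("scene")); cv2.imwrite("pics/t2.png",imaging.grab_frame("top"))
```

```text
grip t 6.3 p [545.7 146.   69. ] F [ 2.6  0.6 -0.8] w 10.9
pulled t 8.88 p [418.2 132.3  69. ] F [ 4.2 -5.3 -3.5] w 11.2
open t 10.28 p [418.4 133.   69. ] F [ 0.4 -0.5 -0.1] w 59.9
False
up t 12.08 p [418.4 133.  219.9] F [-0.6 -0.9 -0.3] w 59.8
```

```bash
python3 -c "
import cv2,numpy as np
a=cv2.imread('pics/s2.png')[60:320,180:520];b=cv2.imread('pics/t2.png')[100:360,150:450]
cv2.imwrite('pics/c2.png',np.hstack([a,b]))"
```

```text
(no output)
```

View pics/c2.png

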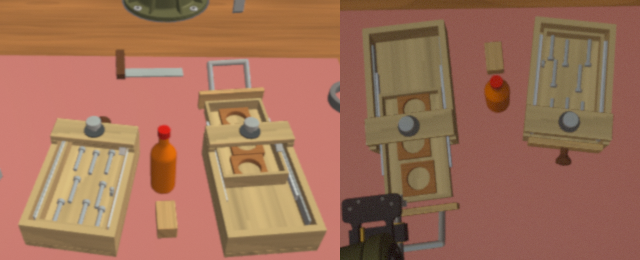

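The crop shows the tray out. The handle bar in the scene view is at about (389–428, 122), the button is free, the other tray is shut and the gripper is clear. I'll measure the bar to see how far out the tray is, and press only if it is locked.

Run:
```python
from h import *
m=back("scene",(408.5,122.5),88); d=(H-m)@U; print("tray out ~",d.round(1),m.round(1))
assert d>105
s=int(open("s").read()); q=quat(s)
hand.gripper_to(0,25)
bot.line_to([*B[:2],220],200,orientation=q); st("above btn")
bot.line_to([*B[:2],122],100)
print(bot.line_to([*B[:2],102],30,guard=30)); bot.hold(.8); st("pressed")
bot.line_to([*B[:2],240],100); bot.hold(1.5); st("up")
bot.line_to([420,0,260],200); bot.hold(.5); st("away")
a=imaging.grab_frame("scene")[60:320,180:520]; b=imaging.grab_frame("top")[100:360,150:450]
cv2.imwrite("pics/c3.png",np.hstack([a,b]))
```

```text
tray out ~ 112.5 [433.5 135.7  88. ]
above btn t 14.45 p [642.6 156.  220. ] F [-0.  -0.5 -0.7] w 0.5
False
pressed t 17.2 p [642.9 156.  102. ] F [ 0.2 -1.4  3.5] w 0.8
up t 20.23 p [642.9 156.  240. ] F [0.5 0.6 0.4] w 0.4
away t 22.25 p [420.   0. 260.] F [ 0.4 -1.2  0.5] w 0.4
```

View pics/c3.png

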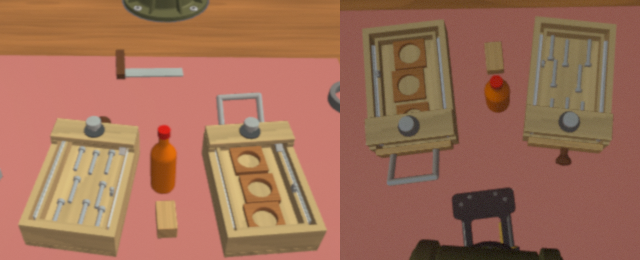

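The tray is back: its bar is at about (398–443, 156) in the scene view, the same as at the start. I'll compare with the start picture once more before handing in.

Run:
```python
from h import *
g=lambda i:cv2.cvtColor(i,cv2.COLOR_BGR2GRAY)
a=g(cv2.imread("pics/scene0.png")); b=g(imaging.grab_frame("scene"))
for n,(x,y,w,h) in dict(bow=(392,148,56,34),knob=(275,172,20,12),bow_tray=(410,206,60,80)).items():
    r=cv2.matchTemplate(b[y-12:y+h+12,x-12:x+w+12],a[y:y+h,x:x+w],cv2.TM_CCOEFF_NORMED); _,v,_,l=cv2.minMaxLoc(r); print(n,"shift",l[0]-12,l[1]-12,round(v,3))
st("end"); ticket.job_done()
```

```text
bow shift 0 0 0.997
knob shift 0 0 0.999
bow_tray shift 0 0 1.0
end t 22.4 p [420.   0. 260.] F [-1.5 -0.2 -0.7] w 0.1
the job is handed in; nothing more can be done
```

I pulled out the tray with the bow handle, let it rest locked, then pressed its release button, and it ran home. I handed the job in at 22.4 s of the 45 s allowed; no verdict was reported.

- **Locked out:** I gripped the bar, pulled it 128 mm, opened the fingers and lifted clear. The camera then put the tray about 112 mm out, against the expected 115 mm and the 105 mm needed.
- **Release:** I pressed the button about 8 mm for 0.8 s, with a contact force of about 3.5 N.
- **Last checks:** In the scene camera, the handle, the tray contents and the other tray's knob all showed zero pixel shift from the start picture. The arm was parked clear of everything. The last force reading was about 1.7 N; readings in free air had been up to about 1.4 N, so I took it as sensor noise.

No check failed. The two camera views differed by about 2 mm on where the handle was, which is within the calibration accuracy.

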